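Mix two colours of bag beads under the bench lamp

TASK

Take the stirring stick from the red caddy and, reaching in at a slant under the bench lamp without bumping it, stir the beads in the bowl in wide circles down among them, anticlockwise seen from above and at least three full turns, until the colours are mixed: every bead must end right beside one of the other colour (gap no more than half a bead). Then stand the stick back in the caddy and let go. Keep all beads in the bowl, do not shove the bowl out of its place, and leave the tin, the brush and the bottle alone.

Things in the scene. Friction and masses are not known exactly. Their poses are not given: they have to be found in the camera images.
- bowl: loose white ceramic bowl, about 1.3 kg, on the table under the lamp's head; round, 170 mm across, 50 mm high. Glazed, slippery. Inside: flat to 44 mm radius, 5 mm above the underside, then rising: 10 mm at 48 mm radius, 18 at 60, 33 at 72, rim 50 at 81. Origin: centre of its underside, z up. Orange beads start on its +x half, blue ones on its -x half
- lamp: fixed bench lamp; origin on the table below its head, within 9 mm of the bowl's centre. Head: green bar over the bowl, along the lamp's x from -110 to +100 mm, 24 mm wide (y = -12 to +12 mm), 195 to 221 mm above the table; a 14 mm thick post at x = +165 mm on a round foot (radius 50 mm). Both its y sides are free: stick and gripper leaning 30 to 40 degrees to either side pass the head
- lamp_head (a point): middle of the underside of the lamp's head, 195 mm above the table
- stick: loose stirring stick, 185 mm, 0.13 kg: smooth round steel rod 12 mm thick, its lower (ball) end rounded (radius 6 mm); from 85 to 185 mm a flat-sided wooden handle, 24 mm along its x, 18 mm along its y. Origin at the bottom end, z along it to the handle. Starts leaning 32 degrees in the caddy: ball end on the floor at the +x wall, handle on the -x rim, its y level; pinch it across y, fingers along it
- stick_tip (a point): centre of the rounding of the stick's lower end, 6 mm above the stick's origin on its axis
- stick_grip (a point): point on the stick's axis in the handle, 148 mm from its bottom, 37 mm from its top end. Grip firmly: some 5 N sideways at the lower end can swing the stick between the pads; beads caught under the leaning stick near the wall do that
- caddy: fixed red open-topped box that the stick stands in: 85 mm along its x, 75 mm along its y, 100 mm high, walls and floor 4 mm. Origin at the centre of its underside; its +x points roughly to world +y, so the stick leans over to world -y
- orange0: orange bead 0: ball 25 mm across, 14 g, lacquered and slippery, with a black bore; origin at its centre. Starts on the orange (+x) half of the bowl
- orange1: orange bead 1: ball 25 mm across, 14 g, lacquered and slippery, with a black bore; origin at its centre. Starts on the orange (+x) half of the bowl
- orange2: orange bead 2: ball 25 mm across, 14 g, lacquered and slippery, with a black bore; origin at its centre. Starts on the orange (+x) half of the bowl
- orange3: orange bead 3: ball 25 mm across, 14 g, lacquered and slippery, with a black bore; origin at its centre. Starts on the orange (+x) half of the bowl
- blue0: blue bead 0: ball 25 mm across, 14 g, lacquered and slippery, with a black bore; origin at its centre. Starts on the blue (-x) half of the bowl
- blue1: blue bead 1: ball 25 mm across, 14 g, lacquered and slippery, with a black bore; origin at its centre. Starts on the blue (-x) half of the bowl
- blue2: blue bead 2: ball 25 mm across, 14 g, lacquered and slippery, with a black bore; origin at its centre. Starts on the blue (-x) half of the bowl
- blue3: blue bead 3: ball 25 mm across, 14 g, lacquered and slippery, with a black bore; origin at its centre. Starts on the blue (-x) half of the bowl
- tin: bystander: round polish tin, 79 mm across, 34 mm high; origin at the centre of its underside
- brush: bystander: shoe brush, 130 by 42 mm, 40 mm high, lying along its x; origin at the centre of its underside
- glue: bystander: glue bottle with red cap, 48 mm across, 120 mm high; origin at the centre of its underside

How it is judged:
By the outcome, as a careful person would: the job done as asked, in the order asked, and still so for the second after the job is handed in, with the robot touching nothing.
It also fails if it takes over 72 s, if anything falls off the work surface, if the arm or the gripper's body presses on something with over 40 N, if the wrist force passes 120 N, or if a joint passes its speed limit or range.

ROBOT

A 7-joint arm with a two-finger parallel gripper is mounted at the origin on the work surface. World frame = base frame: x ahead of the robot, y to its left, z up, the work surface at z = 0. Lengths are in m, angles in rad, forces in N, time in s.
With the tool pointing down it reaches from about 0.425 to 0.975 m from the base axis. Payload 16.7 kg.
Tool frame: the origin (TCP) lies midway between the tips of the shut fingers; the grasp point (between the pads) lies 19 mm behind it; z points along the fingers, y is the line along which they close (so a half turn about z gives the same grasp; the last joint's range is limited). The gripper opens to 85 mm and grips with 20 to 120 N. Pads are 22 mm wide; open, the fingers measure 114 mm over their backs; the gripper's body (76 mm by 85 mm) begins 54 mm behind the grasp point. The pads swing forward as they close: fully open they stand 13 mm farther back than shut.
Start: joints at [-0.149, 0.426, 0.074, 1.606, -0.034, 1.111, -0.067], TCP at [0.675, -0, 0.231] pointing down, gripper open.
Joint ranges: [-2.85, 2.85], [-0.5, 2.14], [-1.23, 1.37], [0.21, 2.46], [-1.02, 4.16], [0.16, 2.05], [-2.73, 2.73]. Speed limits (rad/s): [1.89, 1.89, 2.39, 2.39, 3.01, 3.01, 3.01].

INTERFACE

Orientations are given as [roll, pitch, yaw] about the fixed x, y, z axes, in that order (R = Rz(yaw) Ry(pitch) Rx(roll)).
In Python, from plant import ctrl, hand, ik, telemetry, get_image, calibration gives the robot as it stands. The module is installed in compiled form; this text tells all that it offers. Calls block until the motion is done:
- ctrl.move_pose(position, orientation): joint-space move of the TCP to a pose.
- ctrl.line_to(position, speed=0.15, attitude=None): straight line of the TCP; attitude=None keeps the orientation; speed is the mean speed in m/s.
- ctrl.goto_joints(angles): joint-space move.
- hand.ungrasp() and hand.gripper_close(grasp_force=None): open the fingers fully, or close them until they stop; grasp_force is the grip in N (None keeps the last).
- ctrl.pause(seconds).
- ik(position, orientation): joint angles nearest the present ones, or None.
- telemetry.observe(): the state.
- get_image(name): name is "scene" or "side" or "wrist"; returns (picture, depth): 400x640x3 uint8, red, green, blue; 400x640 float32, m along the optical axis (not along the pixel's ray), 0 where there is no reading.
- calibration(name): a dict with "intrinsics" (3x3 intrinsics, pixels), "world_from_camera" (4x4, takes a point from camera to world coordinates). Camera axes: x right, y down, z forward; pixel columns grow to the right and rows downward; lengths in m; the calibration is good to about 2 mm. A picture is of the moment at which its call begins: read the wrist's pose just before it. calibration takes no time and is no camera call; for the wrist camera it gives the pose at the moment of the call.
A pose or a line that the arm cannot do raises ctrl.IKError and nothing moves.
- ctrl.close_job(): hands the job in; it is judged then, once.
The state is a dict: "time_s": time; "q": joint angles; "qd": joint speeds; "joint_torque": joint torques, N m; "position": TCP position; "tcp_rot": TCP orientation; "force": force on the tool from outside, world axes, zero at the start; "torque": the same for the moment, N m; "opening": finger opening in m; "grip_force": force on a finger pad.
Only numpy, scipy, OpenCV 4.12 (cv2) and the standard library are available. Lean on these libraries where they do the work, as an engineer would, in place of code of your own. Each camera call takes 0.05 s, during which the arm holds its last target. There are 200 camera calls.

## Working session

There is one attempt and no reset: what is moved stays moved. The work goes in short steps, each a Python script; the robot and the scene stay as the last script left them, time stands still between calls to the robot, and variables do not carry over. Pictures are saved under pics/ and viewed, at most 10 in all, crops included, and the job is handed in when it is done.

```bash
mkdir -p pics; ls; cat > h.py <<'E'
import numpy as np, cv2
from plant import ctrl, hand, ik, telemetry, get_image, calibration
from scipy.spatial.transform import Rotation as R
def snap(name,fn=None):
    c=calibration(name); im,d=get_image(name)
    if fn: cv2.imwrite('pics/'+fn,im[:,:,::-1]); np.savez('pics/'+fn[:-4]+'.npz',im=im,d=d,K=c["intrinsics"],T=c["world_from_camera"])
    return im,d,np.array(c["intrinsics"]),np.array(c["world_from_camera"])
def cloud(d,K,T):
    v,u=np.indices(d.shape); P=np.stack([(u-K[0,2])/K[0,0]*d,(v-K[1,2])/K[1,1]*d,d],-1)
    return P@T[:3,:3].T+T[:3,3]
E
python3 - <<'E'
from h import *
for n in("scene","side"):
    im,d,K,T=snap(n,n+'0.png'); print(n,K[0,0],T.round(3).tolist())
print(telemetry.observe())
E
```

```text
pics
scene 422.9162451798218 [[-0.783, 0.457, -0.423, 0.934], [0.622, 0.595, -0.509, 0.461], [0.019, -0.662, -0.75, 0.79], [0.0, 0.0, 0.0, 1.0]]
side 422.08633855816464 [[0.918, -0.213, 0.335, 0.32], [-0.397, -0.489, 0.777, -0.62], [-0.002, -0.846, -0.533, 0.56], [0.0, 0.0, 0.0, 1.0]]
{'time_s': 0.1, 'q': array([-0.14950147,  0.42667345,  0.07386588,  1.60652907, -0.03408043,
        1.11082184, -0.06711372]), 'qd': array([ 0.00076411,  0.00059627, -0.00015143, -0.00203773, -0.00027437,
       -0.0017558 ,  0.00014253]), 'joint_torque': array([ 8.33200116e-03, -9.51551986e+01,  3.77174735e+00, -4.64406645e+01,
        1.97906635e-02,  6.50777074e-03,  1.41262312e-04]), 'position': array([ 6.74631936e-01, -3.89152979e-05,  2.30684507e-01]), 'tcp_rot': array([-3.14042507e+00,  1.05193075e-04,  1.57074990e+00]), 'force': array([-0.10546092, -0.52815412,  0.23940516]), 'torque': array([ 0.0643278 , -0.03752905,  0.04601741]), 'grip_force': 0.0, 'opening': 0.0853156444569833}
```

View pics/scene0.png

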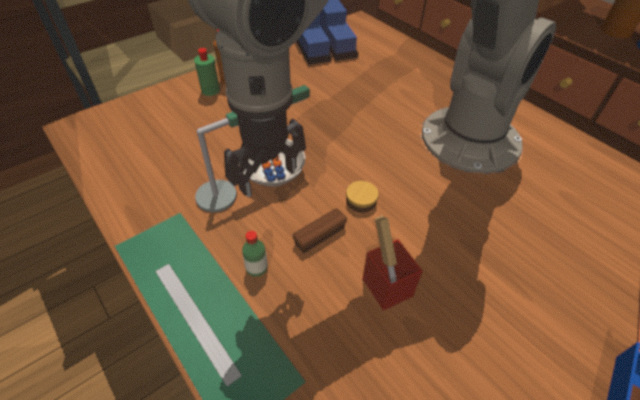

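View pics/side0.png

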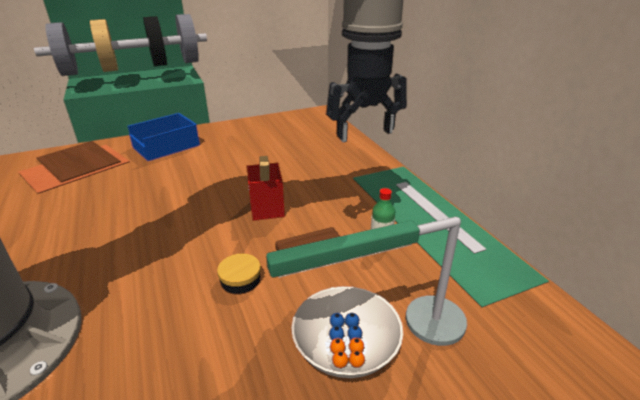

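The scene view shows the caddy at about (391,273) with the stick handle going up to (383,225), and the tin at (362,195), brush at (320,230) and bottle at (255,255). In the side view the bowl is at (347,332), its blue beads on the far side and orange on the near side. The lamp bar runs from (270,262) to (420,235), with the post at (447,270) and the foot at (437,318).

```bash
cat > m.py <<'E'
from h import *
def ld(n):
    f=np.load('pics/'+n+'.npz'); return f['im'],f['d'],cloud(f['d'],f['K'],f['T'])
from scipy.optimize import least_squares
im,d,P=ld('side0')
px=lambda P,u,v:P[v,u].round(3)
for nm,u,v in(('foot',437,318),('tin',239,266),('cap',385,193),('brush',305,240),('beads',345,340),('stick',264,162)): print(nm,px(P,u,v))
hsv=cv2.cvtColor(im,cv2.COLOR_RGB2HSV).astype(int); H,S,V=hsv[...,0],hsv[...,1],hsv[...,2]
v,u=np.indices(d.shape)
# bowl rim: z .044-.053 near
c=P[345:347,345][0][:2]
r=np.hypot(P[...,0]-c[0],P[...,1]-c[1])
m=(r>.06)&(r<.11)&(P[...,2]>.047)&(P[...,2]<.054)&(S<90)
Q=P[m]; f=least_squares(lambda p:np.hypot(Q[:,0]-p[0],Q[:,1]-p[1])-p[2],[*c,.083],loss='soft_l1',f_scale=.002)
print('bowl',f.x,m.sum(),'rim rms',np.sqrt(np.mean(f.fun**2)))
b=f.x[:2]
g=(H>40)&(H<95)&(S>60)&(P[...,2]>.185)&(P[...,2]<.235)&(np.hypot(P[...,0]-b[0],P[...,1]-b[1])<.16)
G=P[g]; print('bar z',G[:,2].min(),G[:,2].max())
t=G[G[:,2]>.218]; mu=t[:,:2].mean(0); w,V_=np.linalg.eigh(np.cov((t[:,:2]-mu).T)); ax=V_[:,1]; s=(t[:,:2]-mu)@ax; q=(t[:,:2]-mu)@V_[:,0]
print('bar top mean',mu,'axis',ax,'ext',s.min(),s.max(),'perp',np.percentile(q,[1,99]),len(t), 'ends',mu+ax*s.min(),mu+ax*s.max())
nb=np.hypot(P[...,0]-b[0],P[...,1]-b[1])<.06
for nm,mk in(('o',nb&(S>130)&(H<22)),('b',nb&(S>100)&(H>100)&(H<130))):
    A=P[mk]; print(nm,A[:,:3].mean(0),A.min(0),A.max(0))
for n in('side0','scene0'):
    im,d,P=ld(n); hsv=cv2.cvtColor(im,cv2.COLOR_RGB2HSV).astype(int); H,S,V=hsv[...,0],hsv[...,1],hsv[...,2]
    red=((H<6)|(H>174))&(S>140)&(P[...,2]>.094)&(P[...,2]<.106)
    cc=P[273,391] if n=='scene0' else P[195,266]
    red&=np.hypot(P[...,0]-cc[0],P[...,1]-cc[1])<.12
    Q=P[red]; rc=cv2.minAreaRect((Q[:,:2]*1000).astype(np.float32)); print(n,'caddy',rc,len(Q),cc)
    st=(P[...,2]>.108)&(P[...,2]<.2)&(np.hypot(P[...,0]-cc[0],P[...,1]-cc[1])<.13)
    A=P[st]; print('stick pts',len(A),A.min(0),A.max(0))
    for z in np.arange(.11,.18,.01):
        B=A[abs(A[:,2]-z)<.004]
        if len(B): print(round(z,3),B.mean(0).round(4),B.min(0).round(4),B.max(0).round(4))
E
python3 m.py
```

```text
foot [ 0.687 -0.25   0.017]
tin [ 0.414 -0.012  0.034]
cap [ 0.718 -0.014  0.12 ]
brush [0.552 0.005 0.04 ]
beads [ 0.532 -0.22   0.004]
stick [0.517 0.137 0.159]
bowl [ 0.52816501 -0.23011598  0.08180225] 934 rim rms 0.0014640077342406989
bar z 0.1874090156085365 0.22327792463056473
bar top mean [ 0.51339501 -0.23549595] axis [-0.99811648  0.06134738] ext -0.10998749517178719 0.09849680450400844 perp [-0.01280964  0.00981915] 1891 ends [ 0.62317535 -0.24224339] [ 0.41508373 -0.22945342]
o [ 0.51447209 -0.26105427  0.02276607] [ 0.47004734 -0.29002017 -0.00303492] [ 0.5486896  -0.22351082  0.03484876]
b [ 0.53541551 -0.21045943  0.02692847] [ 0.50784334 -0.23501038  0.0176405 ] [ 0.56233223 -0.18351503  0.03402614]
side0 caddy ((529.3541259765625, 199.7578887939453), (89.50469970703125, 72.07014465332031), 77.52730560302734) 184 [0.52131996 0.16098706 0.064248  ]
stick pts 207 [0.50686845 0.12743933 0.1087854 ] [0.52762602 0.16899913 0.16825524]
0.11 [0.5192 0.158  0.1113] [0.5125 0.1542 0.1088] [0.5276 0.1645 0.1138]
0.12 [0.519  0.152  0.1203] [0.5104 0.1493 0.1162] [0.5276 0.1605 
[... 432 characters left out ...]
 (83.34415435791016, 74.20690155029297), 78.14752197265625) 255 [0.53574817 0.20434135 0.0640559 ]
stick pts 464 [0.50899017 0.12992167 0.10813127] [0.53589328 0.18857594 0.16847582]
0.11 [0.529  0.1782 0.1108] [0.5173 0.1576 0.1081] [0.5359 0.1886 0.1138]
0.12 [0.5286 0.1727 0.1201] [0.5182 0.1538 0.1162] [0.5348 0.1834 0.1239]
0.13 [0.5272 0.1666 0.13  ] [0.5165 0.1438 0.126 ] [0.5341 0.1764 0.1339]
0.14 [0.5257 0.16   0.1402] [0.5155 0.1368 0.136 ] [0.5321 0.1702 0.144 ]
0.15 [0.5247 0.1536 0.1501] [0.5143 0.1322 0.146 ] [0.5311 0.1644 0.1538]
0.16 [0.5213 0.1461 0.16  ] [0.509  0.1299 0.156 ] [0.5288 0.1592 0.1638]
0.17 [0.5206 0.1482 0.1671] [0.5121 0.1444 0.1661] [0.5271 0.1519 0.1685]
```

```bash
cat >> h.py <<'E'
rad=np.radians
CAD=np.array([.532,.2015,0]); YC=rad(78)
BOWL=np.array([.528,-.230,0]); LX=np.array([.998,-.061,0]); LY=np.array([.061,.998,0])
def rot(u,ydir):
    "tool rotation: z=-u (u: stick axis upward), y along ydir"
    z=-u/np.linalg.norm(u); y=ydir-z*(ydir@z); y/=np.linalg.norm(y)
    return np.column_stack([np.cross(y,z),y,z])
eul=lambda M:R.from_matrix(M).as_euler('xyz')
def pose(tip,u,ydir,g=.142):
    "TCP pose for stick_tip position; g: grasp point distance from tip centre"
    M=rot(u,ydir); return tip+u*(g-.019),eul(M)
cx=np.array([np.cos(YC),np.sin(YC),0]); cy=np.array([-np.sin(YC),np.cos(YC),0])
UC=-np.sin(rad(32))*cx+np.array([0,0,np.cos(rad(32))]); TIPC=CAD+.0325*cx+np.array([0,0,.010])
E
python3 - <<'E'
from h import *
hi=np.array([2.85,2.14,1.37,2.46,4.16,2.05,2.73]);lo=np.array([-2.85,-.5,-1.23,.21,-1.02,.16,-2.73])
def chk(p,o):
    q=ik(p,o)
    return None if q is None else (np.round(q,2).tolist(), round(float(np.minimum(hi-q,np.array(q)-lo).min()),2))
for s in(1,-1):
    for back in(.15,.1,0):
        p,o=pose(TIPC+UC*back,UC,s*cy); print('caddy',s,back,p.round(3),chk(p,o))
for side in(-1,1):
  for th in(32,37):
    u=side*LY*np.sin(rad(th))+np.array([0,0,np.cos(rad(th))])
    for s in(1,-1):
      print(side,th,s,[chk(*pose(BOWL+np.array([dx,dy,.014+h]),u,s*LX)) for dx,dy,h in((0,0,0),(.035,0,0),(-.035,0,0),(0,.035,0),(0,-.035,0),(0,0,.1))])
E
```

```text
caddy 1 0.15 [0.509 0.092 0.242] ([-0.97, 0.33, 1.23, 2.12, -0.98, 1.18, -2.58], 0.04)
caddy 1 0.1 [0.514 0.118 0.199] ([-0.71, 0.28, 0.83, 2.15, -0.97, 0.99, -2.63], 0.05)
caddy 1 0 [0.525 0.17  0.114] ([-0.18, 0.36, 0.07, 2.16, -0.98, 0.68, -2.66], 0.04)
caddy -1 0.15 [0.509 0.092 0.242] ([0.12, 0.16, -0.08, 2.07, -0.69, 0.93, 0.25], 0.33)
caddy -1 0.1 [0.514 0.118 0.199] ([0.1, 0.22, -0.13, 2.11, -0.73, 0.83, 0.28], 0.29)
caddy -1 0 [0.525 0.17  0.114] ([0.1, 0.37, -0.25, 2.14, -0.83, 0.6, 0.35], 0.19)
-1 32 1 [([0.62, 0.63, 0.04, 1.67, -0.51, 1.23, 0.87], 0.51), ([0.61, 0.66, 0.03, 1.6, -0.51, 1.25, 0.82], 0.51), ([0.64, 0.59, 0.07, 1.73, -0.51, 1.22, 0.92], 0.51), ([0.6, 0.6, 0.02, 1.72, -0.52, 1.19, 0.84], 0.5), ([0.65, 0.66, 0.07, 1.61, -0.5, 1.28, 0.89], 0.52), ([0.6, 0.52, 0.07, 1.61, -0.49, 1.39, 0.79], 0.53)]
-1 32 -1 [([0.12, 0.8, 0.82, 1.7, -0.92, 1.48, -1.92], 0.1), ([0.11, 0.84, 0.82, 1.63, -0.95, 1.51, -1.96], 0.07), ([0.04, 0.87, 1.01, 1.77, -0.99, 1.56, -1.78], 0.03), ([0.06, 0.77, 0.82, 1.76, -0.92, 1.44, -1.93], 0.1), ([0.17, 0.83, 0.82, 1.64, -0.91, 1.52, -1.9], 
[... 1316 characters left out ...]
[0.21, 0.31, -0.42, 1.95, 0.72, 1.19, 2.5], 0.23)]
1 37 1 [([-0.47, 0.49, 0.33, 2.05, 0.63, 0.89, -0.7], 0.41), ([-0.45, 0.53, 0.33, 1.97, 0.6, 0.91, -0.65], 0.49), ([-0.48, 0.44, 0.32, 2.13, 0.66, 0.88, -0.74], 0.33), ([-0.51, 0.49, 0.31, 2.04, 0.61, 0.93, -0.73], 0.42), ([-0.42, 0.49, 0.35, 2.06, 0.65, 0.85, -0.66], 0.4), ([-0.46, 0.33, 0.3, 1.99, 0.61, 1.08, -0.58], 0.47)]
1 37 -1 [([0.11, 0.49, -0.39, 2.02, 0.9, 1.13, 2.22], 0.44), ([0.11, 0.54, -0.39, 1.94, 0.91, 1.15, 2.25], 0.48), ([0.11, 0.45, -0.39, 2.09, 0.9, 1.1, 2.19], 0.37), ([0.06, 0.5, -0.41, 2.01, 0.88, 1.16, 2.18], 0.45), ([0.16, 0.49, -0.37, 2.02, 0.93, 1.09, 2.26], 0.44), ([0.15, 0.35, -0.43, 1.96, 0.8, 1.25, 2.39], 0.34)]
```

```bash
python3 - <<'E'
from h import *
ctrl.move_pose(*pose(TIPC+UC*.14,UC,-cy))
p,o=pose(TIPC,UC,-cy); ctrl.line_to(p,speed=.12)
hand.gripper_close(grasp_force=110)
s=telemetry.observe(); print(s['time_s'],s['position'],p,s['opening'],s['grip_force'],s['force'])
snap('scene','s1.png')
p,_=pose(TIPC+UC*.14,UC,-cy); ctrl.line_to(p,speed=.12)
s=telemetry.observe(); print(s['time_s'],s['position'],s['opening'],s['force'],s['torque'])
im,d,K,T=snap('scene','s2.png'); im2,d2,K2,T2=snap('side','d2.png')
cv2.imwrite('pics/g.png',np.hstack([im[80:380,250:550,::-1],im2[60:360,180:480,::-1]]))
E
```

```text
2.825 [0.52520394 0.16961963 0.11438307] [0.52520543 0.16953407 0.11430992] 0.01702417629145262 107.10635304450989 [-0.42773503 -0.22877561  1.53094509]
4.1917 [0.50944896 0.09732381 0.23245561] 0.016688538155772453 [ 0.35971817  0.26291091 -1.46102978] [-0.75596186  0.11819219  0.01650698]
```

View pics/g.png

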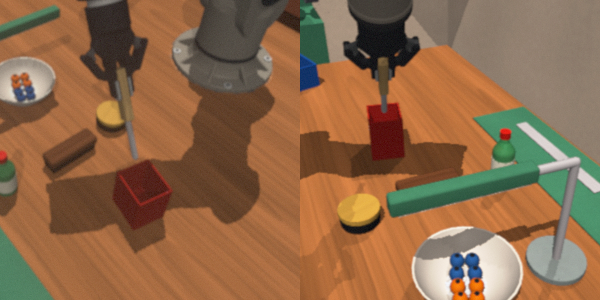

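The stick hangs in the gripper with its tip at about (135,158) in the left crop, clear of the caddy at (143,195). Next I measure how it sits in the gripper.

```bash
cat >> h.py <<'E'
def stickfit(tip,u,names=('scene','side'),imgs=None):
    "residual of rod/tip versus expected (tip,u), in each view"
    for n in names:
        if imgs: f=np.load('pics/'+imgs[n]+'.npz'); d,K,T=f['d'],f['K'],f['T']
        else: _,d,K,T=snap(n)
        P=cloud(d,K,T).reshape(-1,3)[d.ravel()>0]; r=P-tip; s=r@u; q=np.linalg.norm(r-s[:,None]*u,axis=1)
        m=(q<.025)&(s>-.03)&(s<.075); A=P[m]; s=s[m]
        if len(A)<15: print(n,'few',len(A)); continue
        c=T[:3,3]-tip; c=c-u*(c@u); c/=np.linalg.norm(c)   # toward camera
        e=np.cross(u,c); 
        for lo,hi in((.0,.02),(.02,.045),(.045,.075)):
            B=A[(s>=lo)&(s<hi)]-tip
            if len(B): print(n,lo,len(B),'lateral',(((B@e).min()+(B@e).max())/2*1e3).round(1),'toward cam(exp~6)',(np.percentile(B@c,90)*1e3).round(1),'e',e.round(2),'c',c.round(2))
        print(n,'low end s (exp -6):',(s.min()*1e3).round(1))
E
python3 - <<'E'
from h import *
stickfit(TIPC+UC*.14,UC,imgs={'scene':'s2','side':'d2'})
E
```

```text
scene 0.0 57 lateral 0.9 toward cam(exp~6) 4.7 e [-0.79  0.56  0.24] c [0.6  0.65 0.47]
scene 0.02 74 lateral 0.9 toward cam(exp~6) 5.1 e [-0.79  0.56  0.24] c [0.6  0.65 0.47]
scene 0.045 93 lateral 0.7 toward cam(exp~6) 5.0 e [-0.79  0.56  0.24] c [0.6  0.65 0.47]
scene low end s (exp -6): -30.0
side 0.0 28 lateral -2.6 toward cam(exp~6) 7.1 e [ 0.96 -0.27 -0.04] c [-0.25 -0.81 -0.53]
side 0.02 36 lateral -2.2 toward cam(exp~6) 7.2 e [ 0.96 -0.27 -0.04] c [-0.25 -0.81 -0.53]
side 0.045 38 lateral -1.7 toward cam(exp~6) 7.5 e [ 0.96 -0.27 -0.04] c [-0.25 -0.81 -0.53]
side low end s (exp -6): -29.7
```

```bash
cat >> h.py <<'E'
TH=rad(37); UB=LY*np.sin(TH)+np.array([0,0,np.cos(TH)])
def bt(r,a,z=.014): return BOWL+np.array([r*np.cos(a),r*np.sin(a),z])
def stir(a0,turns,r0,r1,speed=.09,n=16):
    F=[];N=int(round(turns*n))
    for i in range(1,N+1):
        a=a0+2*np.pi*i/n; r=r0+(r1-r0)*min(1,i/n)
        ctrl.line_to(pose(bt(r,a),UB,LX)[0],speed=speed)
        s=telemetry.observe(); F.append(np.r_[np.degrees(a)%360,s['force'],s['torque']])
    F=np.array(F); print('t',s['time_s'],'open',s['opening'],'grip',s['grip_force']); print(F[:,:4].round(1).tolist()); return a
E
python3 - <<'E'
from h import *
u0=np.array([0,0,1.]); a0=rad(-23)
try:
    ctrl.move_pose(*pose(np.array([.51,.0,.15]),u0,LX))
except ctrl.IKError as e: print('mid ik',e)
ctrl.move_pose(*pose(bt(.037,a0)+UB*.14,UB,LX))
print(telemetry.observe()['time_s'],telemetry.observe()['force'])
ctrl.line_to(pose(bt(.037,a0),UB,LX)[0],speed=.1)
s=telemetry.observe(); print(s['time_s'],s['position'],s['force'])
snap('side','e0.png')
a=stir(a0,1,.037,.032)
im=snap('side','e1.png')[0]
im0=cv2.imread('pics/e0.png'); 
f=lambda i:cv2.resize(i[220:400,240:480],None,fx=1.65,fy=1.65,interpolation=cv2.INTER_CUBIC)
cv2.imwrite('pics/e.png',np.hstack([f(im0),f(im[:,:,::-1])]))
E
```

```text
5.7083 [ 0.36120744  0.43391302 -1.48497683]
7.2583 [ 0.56698892 -0.17013875  0.11265237] [ 0.92651516 -0.15840784 -1.29941839]
t 12.1083 open 0.016760659293871393 grip 108.04724335670471
[[359.5, -0.5, -1.2, -1.3], [22.0, 0.1, 0.2, -1.2], [44.5, -0.0, 0.3, -1.8], [67.0, 0.1, -0.1, -1.8], [89.5, 0.6, -0.4, -2.1], [112.0, 0.1, -0.2, -1.8], [134.5, -0.2, 0.1, -1.7], [157.0, -0.3, 0.2, -1.2], [179.5, 0.7, 1.0, -1.7], [202.0, 0.4, 0.5, -1.1], [224.5, -0.5, 0.3, -1.9], [247.0, -0.4, -0.7, -1.6], [269.5, 0.2, 0.0, -1.4], [292.0, -0.5, -0.1, -1.4], [314.5, -0.2, -0.5, -2.3], [337.0, 0.0, -0.9, -1.2]]
```

View pics/e.png

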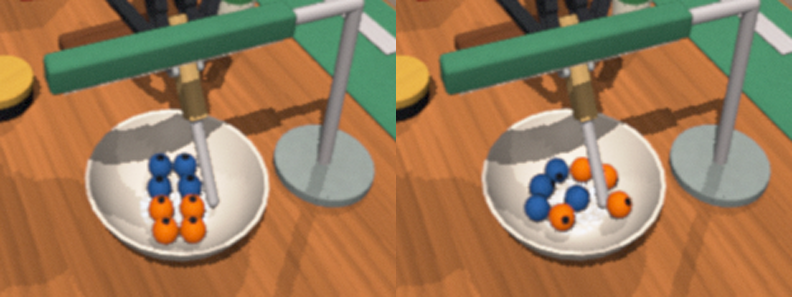

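Left is before stirring: the tip sits beside the beads at (213,203). Right is after one turn: the beads form a ring, orange at (580,168), (608,175), (620,204) and (562,217), blue at (556,169), (541,185), (537,207) and (577,197). Forces are tiny, so I carry on.

```bash
python3 - <<'E'
from h import *
a=stir(rad(-23),1.25,.032,.028)
a=stir(a,1.25,.028,.035)
print('angle',np.degrees(a)%360)
im=snap('side','e2.png')[0]; im2=snap('scene','e2s.png')[0]
f=lambda i:cv2.resize(i[220:400,240:480],None,fx=1.65,fy=1.65,interpolation=cv2.INTER_CUBIC)
cv2.imwrite('pics/e3.png',np.hstack([f(im[:,:,::-1]),cv2.resize(im2[80:260,180:420,::-1],None,fx=1.65,fy=1.65,interpolation=cv2.INTER_CUBIC)]))
E
```

```text
t 17.7417 open 0.01686182848634726 grip 108.32324981689453
[[359.5, -0.8, -0.5, 0.7], [22.0, 0.0, -0.0, -2.3], [44.5, 0.2, -0.0, -0.6], [67.0, 0.2, -0.7, -1.5], [89.5, 0.5, -0.1, -2.1], [112.0, -0.7, 0.7, -1.8], [134.5, 0.5, 0.6, -1.4], [157.0, 1.4, 0.8, -2.2], [179.5, -0.1, 0.3, -2.0], [202.0, -0.1, -0.4, -1.9], [224.5, 0.7, 0.1, -1.8], [247.0, -0.6, 0.4, -1.2], [269.5, -1.6, 0.0, -1.9], [292.0, -0.2, -1.7, -1.0], [314.5, -0.2, -0.2, -1.4], [337.0, 0.7, 0.6, -2.2], [359.5, -0.0, -2.3, -0.6], [22.0, -3.7, -4.3, 4.8], [44.5, -4.6, -3.7, 3.9], [67.0, -1.0, -5.0, 4.1]]
t 23.5333 open 0.016752858772167936 grip 108.44701051712036
[[89.5, 1.2, -5.1, 3.4], [112.0, 0.0, -2.6, 3.7], [134.5, 0.8, -0.3, -1.6], [157.0, 0.4, 1.2, -1.3], [179.5, -0.5, -0.0, -1.8], [202.0, 0.4, 0.4, -1.4], [224.5, -0.2, -0.2, -0.9], [247.0, -0.2, 0.3, -1.8], [269.5, -1.2, 1.3, -2.0], [292.0, -0.2, 0.7, -1.7], [314.5, -0.1, -0.5, -1.0], [337.0, -0.4, -0.1, -0.5], [359.5, -0.3, -0.2, -1.2], [22.0, -3.0, -3.6, 3.5], [44.5, -3.6, -3.0, 3.3], [67.0, 1.5, -2.3, 1.0], [89.5, -0.7, -5.1, 3.7], [112.0, 0.1, -0.0, -2.1], [134.5, -0.4, 1.2, -1.0], [157.0, 1.5, 0.4, -1.6]]
angle 157.0
```

View pics/e3.png

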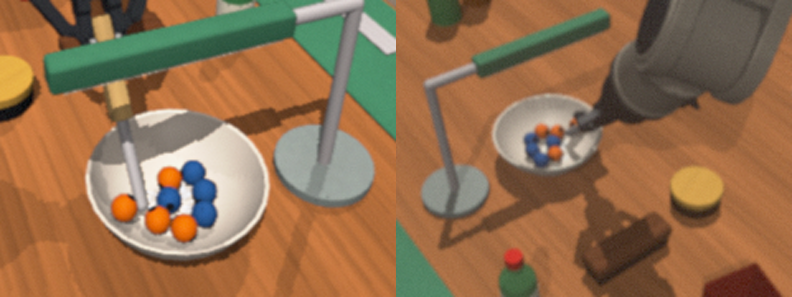

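Left (side view): orange at (123,208), (158,220), (184,228), (169,178); blue at (193,172), (204,190), (204,214), (169,200). They are partly mixed, but the orange bead at the far left is alone. I'll add a bead locator and check whether the stick has swung in the grip.

```bash
cat >> h.py <<'E'
from scipy.optimize import least_squares
def beads(im,d,K,T):
    P=cloud(d,K,T); hsv=cv2.cvtColor(im,cv2.COLOR_RGB2HSV).astype(int); H,S=hsv[...,0],hsv[...,1]
    nb=(np.hypot(P[...,0]-BOWL[0],P[...,1]-BOWL[1])<.075)&(P[...,2]>.006)&(P[...,2]<.07)
    out={}
    for nm,mk in(('o',nb&(S>150)&(H<20)),('b',nb&(S>110)&(H>98)&(H<130))):
        A=P[mk]; L=[]
        for k in range(4):
            best=(0,None)
            for p in A[::2]:
                v=p-T[:3,3]; v/=np.linalg.norm(v); v2=v
                for c in (p+.0125*v, p+.0125*(v+[0,0,-.5])/np.linalg.norm(v+[0,0,-.5])):
                    n=(abs(np.linalg.norm(A-c,axis=1)-.0125)<.003).sum()
                    if n>best[0]: best=(n,c)
            if best[1] is None or best[0]<12: break
            c=best[1]
            for _ in range(3):
                Q=A[np.linalg.norm(A-c,axis=1)<.017]
                c=least_squares(lambda c:np.r_[np.linalg.norm(Q-c,axis=1)-.0125],c,loss='soft_l1',f_scale=.002).x
            L.append(np.r_[c,best[0]]); A=A[np.linalg.norm(A-c,axis=1)>.0165]
            if len(A)<12: break
        out[nm]=np.array(L)
    return out
def report(im,d,K,T):
    o=beads(im,d,K,T); 
    for n,m in('ob','bo'):
        for b in o[n]:
            g=np.linalg.norm(o[m][:,:3]-b[:3],axis=1)-.025
            print(n,((b[:3]-BOWL)*1e3).round(0),int(b[3]),'gap mm',(np.sort(g)[:2]*1e3).round(1))
    return o
E
python3 - <<'E'
from h import *
f=np.load('pics/e2.npz'); report(f['im'],f['d'],f['K'],f['T'])
stickfit(bt(.035,rad(157)),UB,imgs={'scene':'e2s','side':'e2'})
E
```

```text
o [ -8. -32.  18.] 216 gap mm [1.7 8.1]
o [-52.   0.  30.] 193 gap mm [22.4 50.5]
o [-26. -15.  18.] 180 gap mm [ 0.2 19.7]
o [ 5. 23. 18.] 140 gap mm [0.1 0.3]
b [ 18. -25.  19.] 193 gap mm [ 1.7 19.7]
b [29. -1. 19.] 142 gap mm [ 9.3 23.9]
b [-6.  1. 18.] 134 gap mm [0.2 0.3]
b [30. 21. 18.] 88 gap mm [ 0.1 40.1]
scene 0.0 112 lateral 0.7 toward cam(exp~6) 17.0 e [-0.18  0.79 -0.59] c [ 0.98  0.12 -0.14]
scene 0.02 29 lateral 2.3 toward cam(exp~6) 1.7 e [-0.18  0.79 -0.59] c [ 0.98  0.12 -0.14]
scene 0.045 14 lateral -11.2 toward cam(exp~6) 2.4 e [-0.18  0.79 -0.59] c [ 0.98  0.12 -0.14]
scene low end s (exp -6): -25.1
side 0.0 258 lateral -0.7 toward cam(exp~6) 21.1 e [ 0.96 -0.24  0.13] c [-0.27 -0.76  0.59]
side 0.02 171 lateral -8.0 toward cam(exp~6) 19.9 e [ 0.96 -0.24  0.13] c [-0.27 -0.76  0.59]
side 0.045 151 lateral 0.9 toward cam(exp~6) 17.6 e [ 0.96 -0.24  0.13] c [-0.27 -0.76  0.59]
side low end s (exp -6): -27.2
```

Only the orange bead at (-52,0) lacks a blue neighbour, because the stick is holding it up the wall. Once the stick is out it should roll in towards the blue bead at (-6,1). I'll withdraw and check.

```bash
python3 - <<'E'
from h import *
ctrl.line_to(pose(bt(.035,rad(157))+UB*.14,UB,LX)[0],speed=.1)
ctrl.pause(.6)
s=telemetry.observe(); print(s['time_s'],s['force'],s['torque'])
r=snap('side','k1.png'); report(*r); snap('scene','k1s.png')
stickfit(bt(.035,rad(157))+UB*.14,UB,imgs={'scene':'k1s','side':'k1'})
P=cloud(*r[1:]); im=r[0]; S=cv2.cvtColor(im,cv2.COLOR_RGB2HSV)[...,1]
q=np.hypot(P[...,0]-BOWL[0],P[...,1]-BOWL[1]); m=(q>.065)&(q<.1)&(P[...,2]>.047)&(P[...,2]<.054)&(S<90); Q=P[m]
print('bowl',least_squares(lambda p:np.hypot(Q[:,0]-p[0],Q[:,1]-p[1])-p[2],[*BOWL[:2],.082],loss='soft_l1',f_scale=.002).x)
f=lambda i:cv2.resize(i,None,fx=1.65,fy=1.65,interpolation=cv2.INTER_CUBIC)
im2=cv2.imread('pics/k1s.png'); cv2.imwrite('pics/k.png',np.hstack([f(im[220:400,240:480,::-1]),f(im2[80:260,180:420])]))
E
```

```text
25.7833 [ 0.32233871 -0.24667894 -1.89105687] [ 0.93825816 -0.04600951  0.053904  ]
o [ -7. -33.  18.] 222 gap mm [1.3 6.9]
o [-18.  24.  18.] 185 gap mm [ 8.7 24.6]
o [-24. -17.  18.] 168 gap mm [ 5.  18.3]
o [ 6. 24. 18.] 138 gap mm [0.3 1.9]
b [ 18. -25.  19.] 198 gap mm [ 1.3 18.3]
b [ 2. -2. 18.] 158 gap mm [1.9 5. ]
b [30. -1. 20.] 144 gap mm [ 9.4 23.8]
b [31. 21. 18.] 80 gap mm [ 0.3 24.6]
scene 0.0 16 lateral -15.8 toward cam(exp~6) 1.2 e [-0.18  0.79 -0.59] c [ 0.98  0.12 -0.14]
scene 0.02 25 lateral -14.1 toward cam(exp~6) 2.0 e [-0.18  0.79 -0.59] c [ 0.98  0.12 -0.14]
scene 0.045 29 lateral -11.0 toward cam(exp~6) 2.4 e [-0.18  0.79 -0.59] c [ 0.98  0.12 -0.14]
scene low end s (exp -6): 0.1
side 0.0 14 lateral 1.3 toward cam(exp~6) 20.7 e [ 0.96 -0.24  0.13] c [-0.27 -0.76  0.59]
side 0.02 125 lateral 1.4 toward cam(exp~6) 19.9 e [ 0.96 -0.24  0.13] c [-0.27 -0.76  0.59]
side 0.045 142 lateral 0.8 toward cam(exp~6) 17.1 e [ 0.96 -0.24  0.13] c [-0.27 -0.76  0.59]
side low end s (exp -6): 17.4
bowl [ 0.52875815 -0.22966868  0.08180637]
```

View pics/k.png

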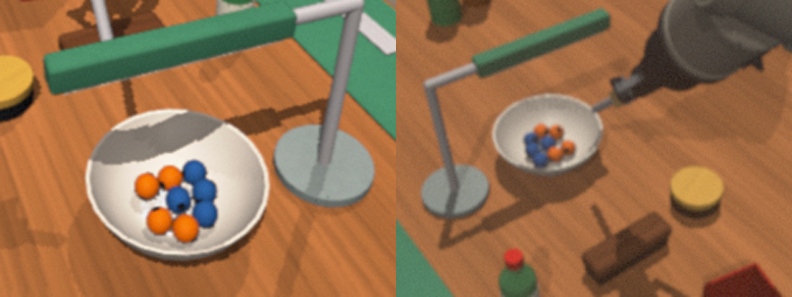

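The beads are settled and mixed: every gap is at most 9.4 mm, against a limit of 12.5 mm. The bowl hasn't moved. However, the stick swung about 6° in the grip around turn 2, so its end ran some 9 mm high afterwards. I'll correct for the swing and stir three more clean, deep turns, then stop once the beads are mixed.

```bash
cat >> h.py <<'E'
lean=lambda deg:LY*np.sin(rad(deg))+np.array([0,0,np.cos(rad(deg))])
US,UT=lean(35),lean(29)
def pose2(tip): return tip+US*.142-UT*.019, eul(rot(UT,LX))
def gaps(o):
    if len(o['o'])<4 or len(o['b'])<4: return None
    D=np.linalg.norm(o['o'][:,None,:3]-o['b'][None,:,:3],axis=2)-.025
    return max(D.min(0).max(),D.min(1).max())
E
cat > st.py <<'E'
from h import *
a=rad(177); r=.036; z=.012; n=12
ctrl.move_pose(*pose2(bt(r,a,z)+US*.14))
ctrl.line_to(pose2(bt(r,a,z))[0],speed=.12)
s=telemetry.observe(); print(s['time_s'],s['force'])
F=[];k=0
while s['time_s']<52:
    k+=1; a+=2*np.pi/n; ctrl.line_to(pose2(bt(r,a,z))[0],speed=.095)
    s=telemetry.observe(); F.append([int(np.degrees(a)%360),*s['force'].round(1)])
    if k>=37:
        o=beads(*snap('side')); g=gaps(o)
        print(k,int(np.degrees(a)%360),g, None if g is None else max(o['o'][:,2].max(),o['b'][:,2].max()))
        if g is not None and g<.007: break
print(F); np.save('a.npy',a)
ctrl.line_to(pose2(bt(r,a,z)+US*.14)[0],speed=.12); ctrl.pause(.5)
s=telemetry.observe(); print(s['time_s'])
im=snap('side','n1.png'); report(*im); snap('scene','n1s.png')
stickfit(bt(r,a,z)+US*.14,US,imgs={'scene':'n1s','side':'n1'})
E
python3 st.py
```

```text
27.475 [ 0.41984113 -0.88510656 -1.42779521]
37 206 0.0020113302064368316 0.02161687572945155
[[207, np.float64(-0.9), np.float64(0.1), np.float64(-1.9)], [237, np.float64(0.9), np.float64(-0.5), np.float64(-2.1)], [267, np.float64(-0.1), np.float64(0.5), np.float64(-1.1)], [297, np.float64(-0.4), np.float64(-0.3), np.float64(-1.1)], [327, np.float64(0.1), np.float64(0.3), np.float64(-1.6)], [357, np.float64(-0.1), np.float64(-0.1), np.float64(-1.6)], [27, np.float64(-0.2), np.float64(-0.0), np.float64(-2.3)], [57, np.float64(0.7), np.float64(-0.4), np.float64(-0.7)], [87, np.float64(0.2), np.float64(-0.8), np.float64(-1.7)], [117, np.float64(0.5), np.float64(0.2), np.float64(-1.1)], [147, np.float64(0.1), np.float64(0.2), np.float64(-1.6)], [177, np.float64(0.2), np.float64(0.4), np.float64(-1.3)], [207, np.float64(0.7), np.float64(0.7), np.float64(-2.0)], [237, np.float64(0.7), np.float64(-0.1), np.float64(-1.7)], [267, np.float64(-0.7), np.float64(0.3), np.float64(-1.5)], [297, np.float64(-1.3), np.float64(-0.5), np.float64(-2.0)], [326, np.float64(0.3), np.float64(0.1), np.float6
[... 1354 characters left out ...]
mm [11.3 26.8]
b [ 30. -19.  19.] 183 gap mm [ 0.3 18. ]
b [-18. -24.  18.] 171 gap mm [0.7 2.4]
b [13. -0. 18.] 159 gap mm [-0.1  1.7]
b [36.  3. 18.] 87 gap mm [ 0.4 18.3]
scene 0.0 17 lateral -4.3 toward cam(exp~6) 3.2 e [-0.32  0.78 -0.53] c [ 0.95  0.24 -0.21]
scene 0.02 21 lateral -3.9 toward cam(exp~6) 3.4 e [-0.32  0.78 -0.53] c [ 0.95  0.24 -0.21]
scene 0.045 26 lateral -3.5 toward cam(exp~6) 3.5 e [-0.32  0.78 -0.53] c [ 0.95  0.24 -0.21]
scene low end s (exp -6): -2.4
side 0.02 36 lateral -0.8 toward cam(exp~6) 10.0 e [ 0.96 -0.25  0.14] c [-0.28 -0.78  0.56]
side 0.045 156 lateral -1.0 toward cam(exp~6) 9.9 e [ 0.96 -0.25  0.14] c [-0.28 -0.78  0.56]
side low end s (exp -6): -5.1
```

```bash
python3 - <<'E'
from h import *
for i in range(3):
    print('g',gaps(beads(*snap('side'))))
im=cv2.imread('pics/n1.png'); cv2.imwrite('pics/n.png',cv2.resize(im[260:390,270:430],None,fx=3.5,fy=3.5,interpolation=cv2.INTER_CUBIC))
E
```

```text
g 0.010476243550447024
g 0.011045497063314168
g 0.011252383281322678
```

View pics/n.png

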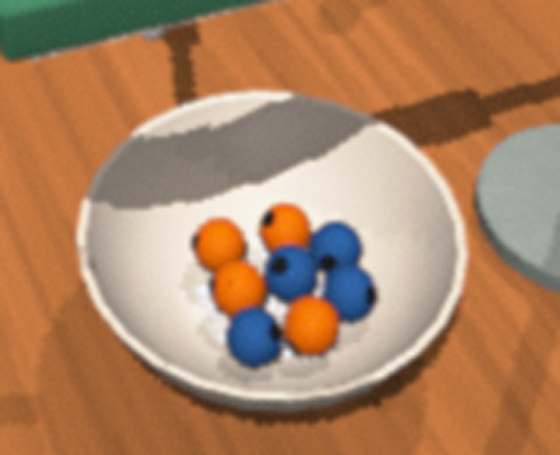

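Orange (218,244) is the only marginal bead, about 11 mm from blue (291,272). I'll nudge it gently about 7 mm towards the blue bead.

```bash
python3 - <<'E'
from h import *
P=lambda x,y,z=.016:BOWL+np.array([x,y+.003,z])
ctrl.move_pose(*pose2(P(-.033,.026)+US*.12))
ctrl.line_to(pose2(P(-.033,.026))[0],speed=.12)
s=telemetry.observe(); print(s['time_s'],s['force'])
for x in(-.028,-.025,-.022,-.020):
    ctrl.line_to(pose2(P(x,.026))[0],speed=.04)
    o=beads(*snap('side')); g=gaps(o); print(x,g)
    if g is not None and g<.0065: break
ctrl.line_to(pose2(P(x-.006,.026))[0],speed=.05)
ctrl.line_to(pose2(P(x-.006,.026)+US*.12)[0],speed=.12)
ctrl.pause(.3)
print(telemetry.observe()['time_s']); report(*snap('side','p1.png'))
E
```

```text
43.9583 [-0.3026656  -0.22680553 -1.5605115 ]
-0.028 0.007328506352512219
-0.025 0.007053087054711235
-0.022 0.006543967384369742
-0.02 0.006351903595808631
46.9
o [  7. -29.  18.] 198 gap mm [0.6 0.9]
o [-14.   2.  18.] 175 gap mm [1.3 2. ]
o [-2. 28. 18.] 157 gap mm [ 6.4 20.7]
o [23. 25. 18.] 129 gap mm [0.8 2. ]
b [ 31. -19.  19.] 182 gap mm [ 0.6 18.9]
b [-18. -24.  18.] 171 gap mm [0.9 2. ]
b [13. -0. 18.] 160 gap mm [1.3 2. ]
b [37.  3. 18.] 89 gap mm [ 0.8 19. ]
```

All gaps are now at most 6.4 mm. Next I carry the stick to above the caddy and measure it there before lowering it.

```bash
cat >> h.py <<'E'
cl=lambda deg:-np.sin(rad(deg))*cx+np.array([0,0,np.cos(rad(deg))])
def pose3(tip,ls,lt): return tip+cl(ls)*.142-cl(lt)*.019, eul(rot(cl(lt),-cy))
E
python3 - <<'E'
from h import *
for ls,lt in((32,39.5),(30,37.5),(28,35.5)):
    print(ls,[None if (q:=ik(*pose3(TIPC+cl(ls)*b,ls,lt))) is None else np.round(q,2).tolist() for b in(.14,0)])
ls,lt=30,37.5
ctrl.move_pose(*pose(np.array([.51,.0,.15]),lean(0),LX))
ctrl.move_pose(*pose3(TIPC+cl(ls)*.14,ls,lt))
s=telemetry.observe(); print(s['time_s'],s['position'])
snap('scene','r1s.png'); snap('side','r1.png')
stickfit(TIPC+cl(ls)*.14,cl(ls),imgs={'scene':'r1s','side':'r1'})
im=cv2.imread('pics/r1s.png');im2=cv2.imread('pics/r1.png')
cv2.imwrite('pics/r.png',np.hstack([im[80:380,250:550],im2[60:360,180:480]]))
E
```

```text
32 [[0.11, 0.2, -0.01, 2.11, -0.88, 0.97, 0.46], [0.24, 0.42, -0.34, 2.16, -1.01, 0.63, 0.58]]
30 [[0.09, 0.18, -0.03, 2.1, -0.83, 0.95, 0.39], [0.21, 0.4, -0.33, 2.16, -0.95, 0.62, 0.5]]
28 [[0.08, 0.17, -0.05, 2.08, -0.78, 0.93, 0.31], [0.18, 0.39, -0.33, 2.15, -0.89, 0.61, 0.42]]
48.3583 [0.51116379 0.10723993 0.23833092]
scene 0.0 59 lateral 1.4 toward cam(exp~6) 4.6 e [-0.79  0.57  0.23] c [0.61 0.66 0.44]
scene 0.02 74 lateral 1.1 toward cam(exp~6) 4.8 e [-0.79  0.57  0.23] c [0.61 0.66 0.44]
scene 0.045 93 lateral 0.9 toward cam(exp~6) 4.5 e [-0.79  0.57  0.23] c [0.61 0.66 0.44]
scene low end s (exp -6): -29.8
side 0.0 25 lateral -3.2 toward cam(exp~6) 6.9 e [ 0.96 -0.27 -0.04] c [-0.25 -0.83 -0.5 ]
side 0.02 37 lateral -3.5 toward cam(exp~6) 6.8 e [ 0.96 -0.27 -0.04] c [-0.25 -0.83 -0.5 ]
side 0.045 38 lateral -3.0 toward cam(exp~6) 7.0 e [ 0.96 -0.27 -0.04] c [-0.25 -0.83 -0.5 ]
side low end s (exp -6): -29.3
```

View pics/r.png

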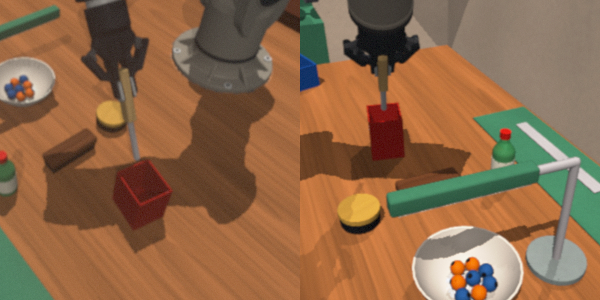

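The stick is as modelled: leaning 30°, with its tip at (136,158) over the caddy opening at (143,178). I lower it, release and retreat.

```bash
python3 - <<'E'
from h import *
ls,lt=30,37.5; T0=CAD+.030*cx+np.array([0,0,.0115])
ctrl.line_to(pose3(T0+cl(ls)*.13,ls,lt)[0],speed=.08)
p,o=pose3(T0,ls,lt); ctrl.line_to(p,speed=.1)
s=telemetry.observe(); print(s['time_s'],s['position']-p,s['force'])
hand.ungrasp()
ctrl.pause(.2)
ctrl.line_to(p+cl(ls)*.13,speed=.12)
ctrl.pause(.3)
s=telemetry.observe(); print(s['time_s'],s['force'],s['opening'])
im=snap('scene','z.png')[0]; r=snap('side','z2.png'); report(*r)
cv2.imwrite('pics/zz.png',np.hstack([im[80:380,250:550,::-1],r[0][60:360,180:480,::-1]]))
E
```

```text
50.1583 [ 0.00030882 -0.00033104  0.00040829] [-0.32275838 -0.17998688 -1.34073097]
52.5583 [-0.26097543  0.2751048   0.33423728] 0.08532035100072813
o [  7. -29.  18.] 196 gap mm [0.5 0.5]
o [-14.   2.  18.] 174 gap mm [1.1 1.8]
o [-2. 28. 18.] 156 gap mm [ 6.3 20.5]
o [22. 24. 18.] 129 gap mm [0.3 1.8]
b [ 30. -18.  19.] 189 gap mm [ 0.5 18.6]
b [-18. -24.  18.] 170 gap mm [0.5 1.8]
b [12. -0. 18.] 160 gap mm [1.1 1.8]
b [37.  4. 18.] 88 gap mm [ 0.3 19.7]
```

View pics/zz.png

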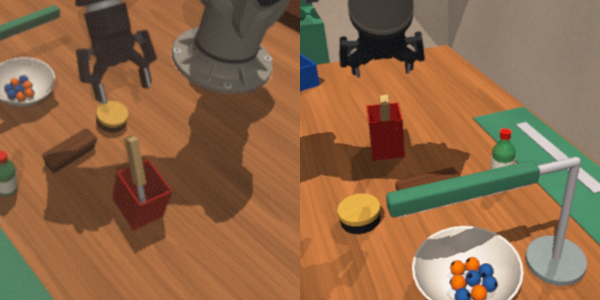

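The stick stands in the caddy at (138,170), leaning as it did at the start. The gripper is open and clear, and the beads are still mixed.

```bash
python3 -c "
from h import *
print(ctrl.close_job())"
```

```text
the job is handed in; nothing more can be done
None
```

Job handed in at about 53 s: the beads are mixed (largest gap about 6 mm, limit 12.5 mm), the bowl had not moved when measured after the first stir, and the stick is back in the caddy and released. It swung about 6° in the grip partway, so I stirred three more full-depth turns, then nudged one bead about 9 mm, slightly clockwise.

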